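# Unhook the tall pen pot from its keyhole rack

## Task

Take the tall pen pot down from the little hanging rack: slide it straight up until the stud is at the wide end of its keyhole, then draw it off the stud towards the front, and stand it upright in the middle of the bamboo tray. Leave the low pot hanging where it is, and let go of the tall pot.

Things in the scene. Friction and masses are not known exactly. Their poses are not given: they have to be found in the camera images.
- tall_pot_center (a point): Centre of the pot to take: loose grey square pot, 50 x 50 mm, 110 tall, 0.16 kg; its flat +-y sides suit a 50 mm grasp from above. z up, +x to its back wall (4 mm). Keyhole in that wall: 10 mm slot, its top end hung on a stud's neck 85 mm above the pot's underside, leading down to a 30 mm hole centred 30 mm below the neck. So raise it 30 mm (25-34), then draw it along the rack's -x 15 mm or more.
- low_pot_center (a point): Centre of the low pot, to be left hanging: the same grey square pot, 50 x 50 mm, but only 70 mm tall, hung by the same kind of keyhole on the rack's other stud. Hung, its underside is 57 mm and its rim 127 mm above the worktop (tall pot: 30 and 140 mm). Either pot may hang on either stud. Obstacle nearby: a steel shelving post, 0.88 m high, at x = 0.40, y = -0.44 m.
- hang_rack: Fixed wooden rack: panel 220 mm wide, top 132 mm above the worktop, on a foot 12 mm high reaching 80 mm to the front. Origin: on the worktop under the middle of the panel's front face; z up, y along the panel, -x out of it to the front, where the pots hang. Two steel studs at y = +-60 mm, 115 mm up: neck 7 mm thick and 7 mm long, round head 18 mm wide, 4 mm thick, standing inside the pot.
- tray: Bamboo tray, fixed to the counter: flat, 70 mm (its x) by 140 mm (its y), its top 12 mm above the worktop. Origin: centre of its underside; z up. Obstacles behind it: a cash drawer (front at x = 0.505 m, 0.10 m high) carrying a till screen (x over 0.59 m, y 0.03 to 0.39 m, up to 0.45 m high): swing past in front of the screen.

How it is judged (in metres and radians):
On the way:
1. the tall pot has come off its stud (distance of tall_pot_center from where it was at the start of the episode above 0.07 m), for 0.1 s.
At the end, for the whole second after the job is handed in: The tall pot stands upright (within 8 degrees) on the bamboo tray, its centre within 20 mm of the tray's centre, released and resting; the low pot still hangs on its stud, within 15 mm of where it was (horizontal distance between tall_pot_center and tray below 0.02 m and z of tall_pot_center in the frame of tray between 0.06 and 0.075 m and angle between tall_pot_center's own z axis and vertical below 0.15 rad and distance of low_pot_center from where it was at the start of the episode below 0.015 m); the robot touches nothing.
It fails at once if the low pot is knocked off its stud or shoved more than 30 mm (distance of low_pot_center from where it was at the start of the episode above 0.03 m).
It also fails if it takes over 48 s, if anything falls off the work surface, if the arm or the gripper's body presses on something with over 40 N, if the wrist force passes 120 N, or if a joint passes its speed limit or range.

## Robot

A 6-joint arm with a two-finger parallel gripper is mounted at the origin on a cart in front of the work surface, level with it; the furniture and walls round the work are solid. World frame = base frame: x ahead of the robot, y to its left, z up, the work surface at z = 0. Lengths are in m, angles in degrees, forces in N, time in s.
With the tool pointing down it reaches from about 0.3 to 0.75 m from the base axis. Payload 8.5 kg.
Tool frame: the origin (TCP) lies at the very end of the fingers, on their centre line; the grasp point (between the pads) lies behind it (ctrl.hold_point_z is the z of the grasp point in the tool frame, in m); z points along the fingers, y is the line along which they close (so a half turn about z gives the same grasp; the last joint's range is limited). The gripper opens to 85 mm and grips with 20 to 120 N. Pads are 22 mm wide; open, the fingers measure 114 mm over their backs; the gripper's body (76 mm by 85 mm) begins 54 mm behind the grasp point. The pads swing forward as they close: fully open they stand 13 mm farther back than shut.
Start: joints at [-77.825, 21.807, 74.336, -0, 83.858, -12.336], TCP at [0.228, -0.5, 0.231] pointing down, gripper open.
Joint ranges: [-178.18, 178.18], [-50.72, 133.34], [12.68, 142.11], [-81.47, 261.47], [9.98, 163.14], [-165.26, 165.26]. Speed limits (degrees/s): [136.94, 136.94, 180, 180, 180, 180].

## Interface

Orientations are given as a 3x3 rotation matrix whose columns are the frame's x, y, z axes.
In Python, from cell import ctrl gives the robot as it stands. The module is installed in compiled form; this text tells all that it offers.
- The arm moves only by the tool drive_tool, never from a script. Its argument "moves" is one flat list of numbers, 6 for each row, row after row: the shift along the world's x, y, z scaled (see below), then the turn, a rotation vector about the world's x, y, z scaled (see below). In form: [dx, dy, dz, rx, ry, rz, dx, dy, dz, rx, ry, rz, ...]. A call has 1 to 8 rows; each row is the pose to reach, as a shift and turn from the pose commanded when the call began; what a row does not reach only later rows make up. The controller multiplies each number of a shift by 0.12 m and each number of a turn by 90 degrees. A row lasts 1/10 s, in which the tool goes at most 50 mm and 8.59 degrees, less where a joint would pass 70% of its speed; a pose out of reach is approached as far as the arm can. A call with a number of a shift or a turn outside -1 to 1 is refused whole. A call with a gripper value outside its range is refused whole. "hand" is the gripper's target within -1 to 1 (fully open at 1, half-way at 0, shut at -1), set as the call begins (left out, the last holds). The fingers move at their own pace and stop on an object; the grip force is fixed at half the most. Time passes only in rows, so rows that repeat a pose let the fingers close. It gives the time, the measured TCP pose, the force, the opening and the grip force at its end, in the units of the state.
- ctrl.state(): the state, without advancing time (a new reading comes with each control period).
- ctrl.camera(name): name is "scene" or "side" or "wrist"; returns the picture (480x640x3 uint8, red, green, blue); there is no depth.
- ctrl.camera_model(name): a dict with "mtx" (3x3 intrinsics, pixels), "rvec" (rotation vector, rad) and "tvec" (3), from world to camera coordinates, as OpenCV has them. Camera axes: x right, y down, z forward; pixel columns grow to the right and rows downward; lengths in m; the calibration is good to about 2 mm. A picture is of the moment at which its call begins: read the wrist's pose just before it. camera_model takes no time and is no camera call; for the wrist camera it gives the pose at the moment of the call.
- ctrl.sign_off(): hands the job in; it is judged then, once.
Trained networks look in the newest picture that a camera, given by its name, has taken for a name from the list of things; names that differ only in an ending like _2 or _b are one class to them, and where a whole thing is asked for, a point or a joint stands for the part that bears it (a point fixed in the world has none). Each returns a list of dicts, best first, with "score" (0 to 1); they miss things now and then, are a little off and sometimes report something else, mostly with a low value. They report only what shows in the picture. A call takes as long as a camera call.
- ctrl.regions_of(query, camera): "mask" (480x640 bool, what is visible of it) and "bbox" ([left, top, right, bottom] in pixels, round what is visible of it).
- ctrl.tip_of(query, camera): "centre" ([column, row] in pixels: a listed point, or the origin of a listed thing).
The state is a dict: "time": time; "joint_pos": joint angles; "qd": joint speeds; "tau": joint torques, N m; "tool_pos": TCP position; "tcp_rot": TCP orientation; "force": force on the tool from outside, world axes, zero at the start; "moment": the same for the moment, N m; "finger_gap": opening from 0.0 (shut) to 1.0 (fully open); "finger_force": force on a finger pad.
Only numpy, scipy, OpenCV 4.12 (cv2) and the standard library are available. Lean on these libraries where they do the work, as an engineer would, in place of code of your own. Each camera call takes 0.05 s, during which the arm holds its last target. There are 200 camera calls.

## Working session

There is one attempt and no reset: what is moved stays moved. The work goes in short steps, Python scripts to look and compute and a tool call to move; the robot and the scene stay as the last step left them, time stands still between calls to the robot, and variables do not carry over. Pictures are saved under pics/ and viewed, at most 10 in all, crops included, and the job is handed in when it is done.

Besides the shell and the picture viewer there is one more tool, called after ">>>" as name(argument=value, ...) on one line, values as JSON. drive_tool: Moves the arm, as the interface text tells. Its arguments: {"type":"object","properties":{"moves":{"type":"array","items":{"type":"number"}},"hand":{"type":"number"}},"required":["moves"]}

```bash
mkdir -p pics
cat > h.py <<'E'
import numpy as np, cv2
from cell import ctrl
def ray(cam,uv,m=None):
    m=m or ctrl.camera_model(cam); R=cv2.Rodrigues(np.array(m['rvec'],float))[0]; t=np.array(m['tvec'],float).ravel()
    K=np.array(m['mtx']); d=R.T@np.linalg.solve(K,[uv[0],uv[1],1.]); return -R.T@t, d
def at_z(cam,uv,z):
    c,d=ray(cam,uv); return c+d*(z-c[2])/d[2]
def proj(cam,P):
    m=ctrl.camera_model(cam); return cv2.projectPoints(np.array(P,float).reshape(-1,3),np.array(m['rvec'],float),np.array(m['tvec'],float),np.array(m['mtx']),None)[0].reshape(-1,2)
def tri(obs):
    A=np.zeros((3,3));b=np.zeros(3)
    for c,d in obs:
        d=d/np.linalg.norm(d);M=np.eye(3)-np.outer(d,d);A+=M;b+=M@c
    return np.linalg.solve(A,b)
E
python3 - <<'E'
from h import *
np.set_printoptions(precision=3,suppress=True)
s=ctrl.state();print(s['time'],s['tool_pos'],s['tcp_rot'],s['finger_gap'],s['force'],ctrl.hold_point_z)
ims=[]
for c in ['scene','side']:
    im=ctrl.camera(c);cv2.imwrite(f'pics/{c}0.png',im[:,:,::-1])
    print(c,ray(c,[320,240]))
    for q in ['tall_pot_center','low_pot_center','hang_rack','tray']:
        r=ctrl.tip_of(q,c);g=ctrl.regions_of(q,c)
        print(q,[(np.round(x['centre'],1),round(x['score'],2)) for x in r[:3]],[(x['bbox'],round(x['score'],2)) for x in g[:3]])
E
```

```text
0.0 [ 0.228 -0.5    0.231] [[ 0.91   0.415 -0.   ]
 [ 0.415 -0.91   0.001]
 [ 0.    -0.001 -1.   ]] 0.9995968019246897 [-0.259 -0.606  0.762] -0.0187
scene (array([0.205, 0.403, 0.777]), array([ 0.373, -0.509, -0.776]))
tall_pot_center [(array([398.3, 166.7]), 0.76)] [([374.0, 128.8, 422.5, 197.1], 0.95)]
low_pot_center [(array([359.7, 197.9]), 0.83)] [([337.2, 174.8, 380.1, 227.6], 0.61)]
hang_rack [(array([364.9, 208.8]), 0.95)] [([315.3, 123.8, 434.0, 268.1], 0.98)]
tray [(array([283.5, 390.6]), 0.78)] [([235.8, 342.4, 327.8, 434.8], 0.82)]
side (array([0.226, 0.26 , 0.823]), array([ 0.336, -0.388, -0.858]))
tall_pot_center [(array([378.4, 175.6]), 0.61)] [([360.0, 149.0, 396.8, 203.2], 0.57)]
low_pot_center [(array([341.1, 207.1]), 0.79)] [([325.3, 185.3, 360.2, 236.2], 0.62)]
hang_rack [(array([346.6, 210. ]), 0.83)] [([304.3, 142.6, 407.7, 265.4], 0.61)]
tray [(array([266.2, 357.9]), 0.96)] [([224.3, 323.9, 303.6, 404.3], 0.61)]
```

View pics/scene0.png

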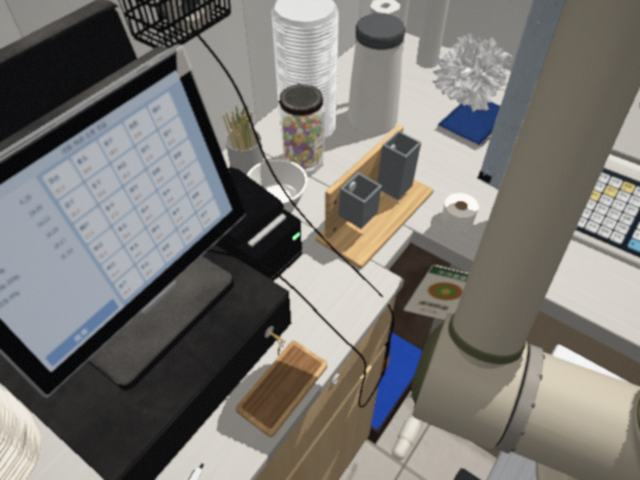

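Run:
```python
from h import *
np.set_printoptions(precision=3,suppress=True)
for q,a,b,z in [('tall',(398.3,166.7),(378.4,175.6),.085),('low',(359.7,197.9),(341.1,207.1),.092),('rack',(364.9,208.8),(346.6,210),0),('tray',(283.5,390.6),(266.2,357.9),0.0)]:
    print(q,tri([ray('scene',a),ray('side',b)]),at_z('scene',a,z),at_z('side',b,z))
```

```text
tall [ 0.531 -0.29   0.069] [ 0.524 -0.274  0.085] [ 0.524 -0.279  0.085]
low [ 0.525 -0.149  0.107] [ 0.534 -0.162  0.092] [ 0.53  -0.158  0.092]
rack [ 0.541 -0.195  0.031] [ 0.554 -0.22   0.   ] [ 0.554 -0.213  0.   ]
tray [ 0.468  0.147 -0.046] [0.452 0.161 0.   ] [0.458 0.153 0.   ]
```

The tall grey pot hangs on the right stud (about 398,167) and the low one on the left (360,198). The tray is at (283,390). The post is the blue-grey column near (510,100). The measured points agree with the given heights to about 1 cm, so I'll retract inside the post and swing round for a wrist view.

>>> drive_tool(moves=[0.05, 0.25, 0.15, 0, 0, -0.08, 0.1, 0.5, 0.3, 0, 0, -0.16, 0.15, 0.75, 0.45, 0, 0, -0.24, 0.2, 1, 0.6, 0, 0, -0.31, 0.2, 1, 0.6, 0, 0, -0.31], hand=1)

```text
time: 1.4
tool_pos: [0.253, -0.3784, 0.3061]
tcp_rot: [[0.998, -0.059, 0.002], [-0.059, -0.998, -0.005], [0.002, 0.004, -1.0]]
force: [-0.7, -0.6, -0.3]
finger_gap: 0.997
finger_force: 0.0
```

>>> drive_tool(moves=[0.25, 0.25, 0, 0, 0, 0, 0.5, 0.5, 0, 0, 0, 0, 0.7, 0.75, 0, 0, 0, 0, 0.9, 1, 0, 0, 0, 0, 0.9, 1, 0, 0, 0, 0])

```text
time: 1.9
tool_pos: [0.3619, -0.2581, 0.303]
tcp_rot: [[0.999, -0.053, 0.0], [-0.053, -0.999, 0.001], [0.0, -0.001, -1.0]]
force: [-0.3, -0.4, -0.9]
finger_gap: 1.002
finger_force: 0.0
```

Run:
```python
from h import *
np.set_printoptions(precision=3,suppress=True)
s=ctrl.state();print(s['time'],s['tool_pos'],s['tcp_rot'],s['joint_pos'])
c='wrist';im=ctrl.camera(c);cv2.imwrite(f'pics/{c}0.png',im[:,:,::-1])
print(ray(c,[320,240]), proj(c,[[.524,-.277,.085],[.532,-.16,.092]]))
```

```text
1.9 [ 0.362 -0.258  0.303] [[ 0.999 -0.053  0.   ]
 [-0.053 -0.999  0.001]
 [ 0.    -0.001 -1.   ]] [-50.844   8.289  81.398   0.042  90.336  42.212]
(array([ 0.431, -0.262,  0.446]), array([-0.285,  0.027, -0.958])) [[335.226  20.154]
 [198.938  15.701]]
```

>>> drive_tool(moves=[0.25, 0.08, 0, 0, 0, 0, 0.5, 0.16, 0, 0, 0, 0, 0.75, 0.25, 0, 0, 0, 0, 0.85, 0.25, 0, 0, 0, 0, 0.85, 0.25, 0, 0, 0, 0])

```text
time: 2.45
tool_pos: [0.4626, -0.2315, 0.3024]
tcp_rot: [[0.998, -0.058, -0.001], [-0.058, -0.998, 0.0], [-0.001, -0.0, -1.0]]
force: [-0.5, -0.3, 0.4]
finger_gap: 0.998
finger_force: 0.0
```

Run:
```python
from h import *
np.set_printoptions(precision=3,suppress=True)
s=ctrl.state();print(s['time'],s['tool_pos'],s['tcp_rot'][0])
c='wrist';m=ctrl.camera_model(c);im=ctrl.camera(c);cv2.imwrite(f'pics/{c}1.png',im[:,:,::-1])
import pickle;pickle.dump(m,open('m1.pkl','wb'))
for q,z in [('tall_pot_center',.085),('low_pot_center',.092),('hang_rack',0)]:
    r=ctrl.tip_of(q,c);g=ctrl.regions_of(q,c)
    print(q,[(np.round(x['centre'],1),round(x['score'],2),at_z(c,x['centre'],z)) for x in r[:3]],[(x['bbox'],round(x['score'],2)) for x in g[:3]])
```

```text
2.45 [ 0.463 -0.231  0.302] [ 0.998 -0.058 -0.001]
tall_pot_center [(array([366.5, 134.2]), 0.74, array([ 0.526, -0.274,  0.085]))] [([338.6, 105.5, 406.8, 168.8], 0.57)]
low_pot_center [(array([240.4, 136.4]), 0.91, array([ 0.531, -0.156,  0.092]))] [([197.9, 109.0, 276.0, 172.2], 0.93), ([0.5, 185.7, 75.8, 246.1], 0.71)]
hang_rack [(array([306.3, 111.3]), 0.75, array([ 0.555, -0.215,  0.   ])), (array([366.5, 133.9]), 0.19, array([ 0.526, -0.283,  0.   ]))] [([164.2, 87.2, 438.5, 185.7], 0.7)]
```

View pics/wrist1.png

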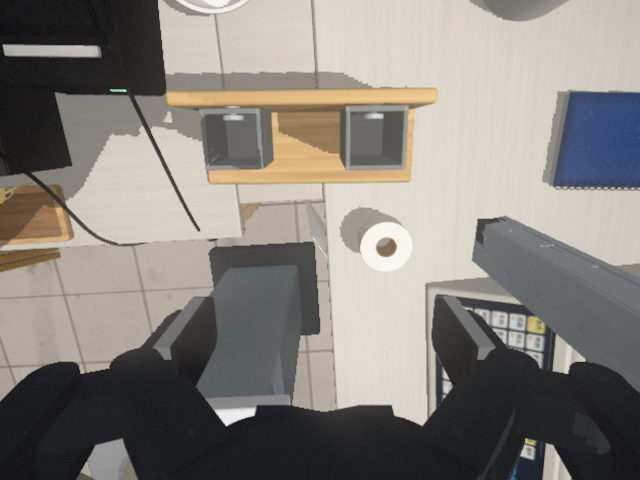

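The panel's top edge runs from about (167,105) to (437,102). The tall pot's rim spans roughly columns 346–407 and rows 106–168, and the low pot's roughly 203–272.

Run:
```python
from h import *
import pickle;m=pickle.load(open('m1.pkl','rb'))
im=cv2.imread('pics/wrist1.png')[80:200,155:445];im=cv2.resize(im,None,fx=2.7,fy=2.7,interpolation=cv2.INTER_CUBIC);cv2.imwrite('pics/crop1.png',im)
```

```text
(no output)
```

View pics/crop1.png

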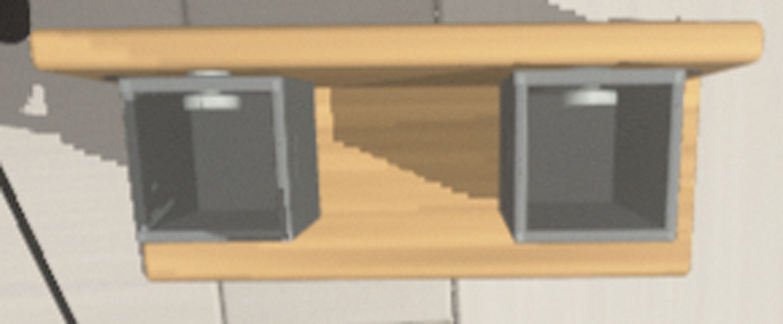

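The crop shows the tall pot's rim corners at (515,71), (686,70), (516,242) and (676,241). The panel's front top edge runs from (33,68) to (762,63), and both stud heads are visible inside the pots.

Run:
```python
from h import *
import pickle;m=pickle.load(open('m1.pkl','rb'))
np.set_printoptions(precision=4,suppress=True)
def f(p,z):
    c,d=ray('wrist',(p[0]/2.7+155-.3,p[1]/2.7+80-.3),m);return c+d*(z-c[2])/d[2]
T=[f(p,.14) for p in [(515,71),(686,70),(516,242),(676,241)]]
L=[f(p,.127) for p in [(122,80),(283,80),(140,240),(292,240)]]
P=[f(p,.132) for p in [(33,68),(762,63)]]
for X in (T,L,P): print(np.array(X)[:,:2],np.mean(X,0))
d=P[0]-P[1];print('panel len',np.linalg.norm(d),'yaw',np.degrees(np.arctan2(-d[0],d[1])))
d=np.mean(L,0)-np.mean(T,0);print('pots yaw',np.degrees(np.arctan2(-d[0],d[1])),np.linalg.norm(d[:2]))
```

```text
[[ 0.5505 -0.2522]
 [ 0.5479 -0.302 ]
 [ 0.5012 -0.2505]
 [ 0.4987 -0.2993]] [ 0.5246 -0.276   0.14  ]
[[ 0.5557 -0.133 ]
 [ 0.5528 -0.1821]
 [ 0.5074 -0.1314]
 [ 0.5046 -0.1798]] [ 0.5301 -0.1566  0.127 ]
[[ 0.5602 -0.1085]
 [ 0.5489 -0.3265]] [ 0.5546 -0.2175  0.132 ]
panel len 0.21824978434559683 yaw -2.96537455870353
pots yaw -2.6721204210846192 0.11952708955406467
```

>>> drive_tool(moves=[0.15, -0.1, -0.2, 0, 0, 0.005, 0.3, -0.22, -0.45, 0, 0, 0.005, 0.45, -0.33, -0.7, 0, 0, 0.005, 0.51, -0.37, -0.85, 0, 0, 0.005, 0.51, -0.37, -0.85, 0, 0, 0.005, 0.51, -0.37, -0.85, 0, 0, 0.005])

```text
time: 3.4
tool_pos: [0.5231, -0.2749, 0.2021]
tcp_rot: [[0.999, -0.051, 0.0], [-0.051, -0.999, -0.0], [0.0, 0.0, -1.0]]
force: [0.5, -0.6, 0.9]
finger_gap: 1.0
finger_force: 0.0
```

Run:
```python
from h import *
np.set_printoptions(precision=4,suppress=True)
s=ctrl.state();print(s['time'],s['tool_pos'],s['tcp_rot'][:2],s['force'])
c='wrist';im=ctrl.camera(c);cv2.imwrite(f'pics/{c}2.png',im[:,:,::-1])
```

```text
3.4 [ 0.5231 -0.2749  0.2021] [[ 0.9987 -0.0514  0.0003]
 [-0.0514 -0.9987 -0.0003]] [ 0.5113 -0.6116  0.91  ]
```

View pics/wrist2.png

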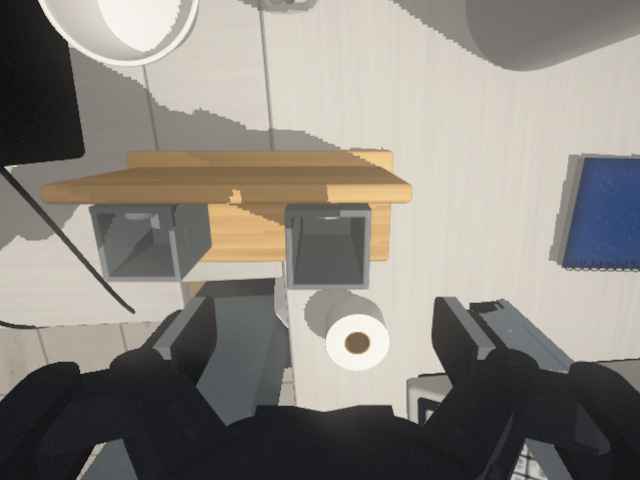

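The tall pot's rim (286–369 × 207–288) is centred between the fingers, so I'll go down, close, and check.

>>> drive_tool(moves=[0, 0, -0.2, 0, 0, 0, 0, 0, -0.4, 0, 0, 0, 0, 0, -0.6, 0, 0, 0, 0, 0, -0.8, 0, 0, 0, 0, 0, -0.89, 0, 0, 0, 0, 0, -0.89, 0, 0, 0, 0, 0, -0.89, 0, 0, 0])

```text
time: 4.15
tool_pos: [0.5239, -0.2752, 0.0961]
tcp_rot: [[0.999, -0.051, 0.002], [-0.051, -0.999, -0.002], [0.002, 0.001, -1.0]]
force: [0.8, -1.0, -0.1]
finger_gap: 1.002
finger_force: 0.0
```

>>> drive_tool(moves=[0, 0, 0, 0, 0, 0, 0, 0, 0, 0, 0, 0, 0, 0, 0, 0, 0, 0, 0, 0, 0, 0, 0, 0, 0, 0, 0, 0, 0, 0, 0, 0, 0, 0, 0, 0, 0, 0, 0, 0, 0, 0, 0, 0, 0, 0, 0, 0], hand=-1)

```text
time: 4.95
tool_pos: [0.5236, -0.2752, 0.0954]
tcp_rot: [[0.999, -0.051, 0.001], [-0.051, -0.999, -0.001], [0.001, 0.001, -1.0]]
force: [-1.3, 0.9, 6.5]
finger_gap: 0.587
finger_force: 61.3
```

>>> drive_tool(moves=[0, 0, 0.05, 0, 0, 0, 0, 0, 0.1, 0, 0, 0, 0, 0, 0.15, 0, 0, 0, 0, 0, 0.2, 0, 0, 0, 0, 0, 0.25, 0, 0, 0, 0, 0, 0.25, 0, 0, 0, 0, 0, 0.25, 0, 0, 0])

```text
time: 5.65
tool_pos: [0.5233, -0.2747, 0.1246]
tcp_rot: [[0.999, -0.051, 0.0], [-0.051, -0.999, 0.0], [0.0, -0.0, -1.0]]
force: [-0.6, -0.4, -2.7]
finger_gap: 0.579
finger_force: 62.1
```

Run:
```python
from h import *
np.set_printoptions(precision=4,suppress=True)
s=ctrl.state();print(s['time'],s['tool_pos'],s['force'],s['moment'],s['finger_force'])
c='wrist';im=ctrl.camera(c);cv2.imwrite(f'pics/{c}3.png',im[:,:,::-1])
```

```text
5.65 [ 0.5233 -0.2747  0.1246] [-0.6318 -0.4463 -2.7276] [0.0309 0.     0.0172] 62.122979164123535
```

View pics/wrist3.png

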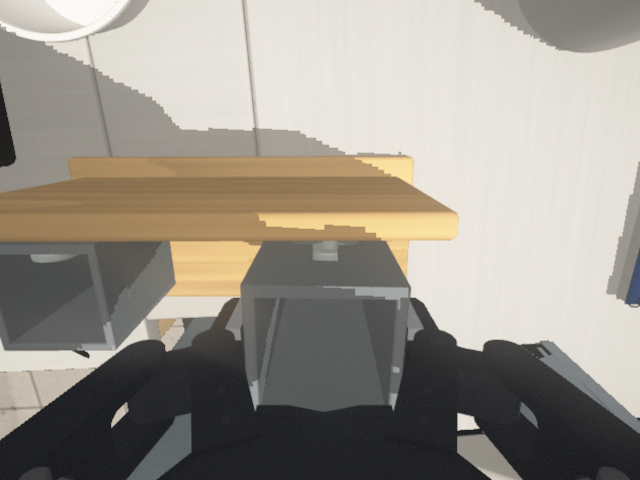

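The rack stud's neck shows behind the pot's back wall at (325,248). The pot has risen 29 mm and the force is only its weight, so I'll draw it out to the front.

>>> drive_tool(moves=[-0.04, 0.002, 0.005, 0, 0, 0, -0.08, 0.004, 0.005, 0, 0, 0, -0.12, 0.006, 0.005, 0, 0, 0, -0.16, 0.008, 0.005, 0, 0, 0, -0.2, 0.01, 0.005, 0, 0, 0, -0.2, 0.01, 0.005, 0, 0, 0])

```text
time: 6.3
tool_pos: [0.4988, -0.2736, 0.1252]
tcp_rot: [[0.999, -0.052, -0.0], [-0.052, -0.999, 0.0], [-0.0, -0.0, -1.0]]
force: [0.9, -0.2, -1.1]
finger_gap: 0.579
finger_force: 62.1
```

>>> drive_tool(moves=[-0.2, 0.01, 0.1, 0, 0, 0, -0.4, 0.02, 0.25, 0, 0, 0, -0.6, 0.03, 0.4, 0, 0, 0, -0.8, 0.04, 0.55, 0, 0, 0, -0.9, 0.1, 0.65, 0, 0, 0, -0.9, 0.3, 0.65, 0, 0, 0, -0.9, 0.6, 0.65, 0, 0, 0, -0.9, 0.9, 0.65, 0, 0, 0])

```text
time: 7.1
tool_pos: [0.3912, -0.1648, 0.2033]
tcp_rot: [[0.999, -0.053, 0.001], [-0.053, -0.999, -0.0], [0.001, 0.0, -1.0]]
force: [1.3, 0.2, -2.7]
finger_gap: 0.58
finger_force: 62.4
```

>>> drive_tool(moves=[0, 0.3, 0, 0, 0, 0, 0, 0.6, 0, 0, 0, 0, 0, 0.9, 0, 0, 0, 0, 0, 1, 0, 0, 0, 0])

```text
time: 7.5
tool_pos: [0.3909, -0.0432, 0.2033]
tcp_rot: [[0.999, -0.049, 0.0], [-0.049, -0.999, 0.0], [0.0, -0.0, -1.0]]
force: [-0.2, -1.1, -1.5]
finger_gap: 0.579
finger_force: 62.5
```

>>> drive_tool(moves=[0, 0.3, 0, 0, 0, 0, 0, 0.6, 0, 0, 0, 0, 0, 0.9, 0, 0, 0, 0, 0, 1, 0, 0, 0, 0])

```text
time: 7.9
tool_pos: [0.3913, 0.0764, 0.2033]
tcp_rot: [[0.999, -0.049, 0.0], [-0.049, -0.999, 0.0], [0.0, -0.0, -1.0]]
force: [-0.2, -1.3, -1.2]
finger_gap: 0.581
finger_force: 62.9
```

>>> drive_tool(moves=[0, 0.2, 0, 0, 0, 0, 0, 0.4, 0, 0, 0, 0, 0, 0.55, 0, 0, 0, 0, 0, 0.55, 0, 0, 0, 0, 0, 0.55, 0, 0, 0, 0])

```text
time: 8.4
tool_pos: [0.3916, 0.14, 0.2031]
tcp_rot: [[0.999, -0.051, 0.0], [-0.051, -0.999, -0.0], [0.0, 0.0, -1.0]]
force: [-1.1, -0.2, -1.2]
finger_gap: 0.576
finger_force: 62.9
```

Run:
```python
from h import *
np.set_printoptions(precision=4,suppress=True)
s=ctrl.state();print(s['time'],s['tool_pos'],s['force'],s['finger_gap'],s['joint_pos'])
c='wrist';m=ctrl.camera_model(c);im=ctrl.camera(c);cv2.imwrite(f'pics/{c}4.png',im[:,:,::-1])
import pickle;pickle.dump(m,open('m4.pkl','wb'))
print([(x['centre'],x['score'],at_z(c,x['centre'],0)) for x in ctrl.tip_of('tray',c)],[(x['bbox'],x['score']) for x in ctrl.regions_of('tray',c)])
```

```text
8.4 [0.3916 0.14   0.2031] [-1.1015 -0.1733 -1.1928] 0.5763019963559198 [ 3.2719  9.8627 96.6869 -0.0232 73.4444 96.185 ]
[([303.3, 144.4], 0.85, array([0.451 , 0.1568, 0.    ]))] [([218.8, 97.6, 381.5, 182.8], 0.76)]
```

View pics/wrist4.png

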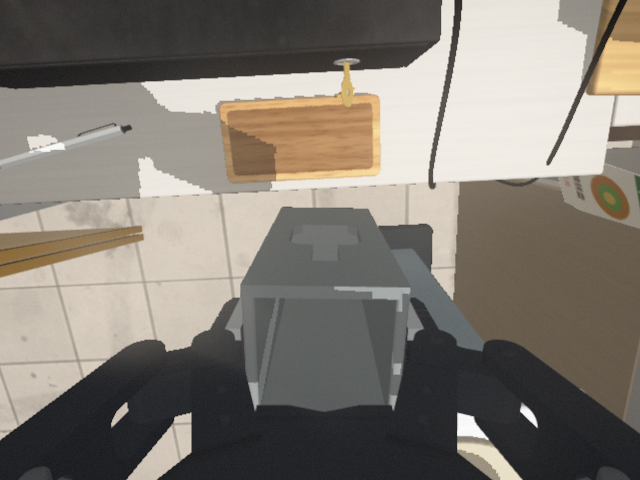

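The tray's corners are at about (219,102), (380,95), (380,176) and (228,182). A key hangs from the drawer lock at (347,65–105), just behind the tray.

Run:
```python
from h import *
import pickle;m=pickle.load(open('m4.pkl','rb'))
np.set_printoptions(precision=4,suppress=True)
Q=[]
for p in [(219.5,102),(380,95),(380.5,176),(229,182.5)]:
    c,d=ray('wrist',p,m);Q.append(c+d*(.012-c[2])/d[2])
Q=np.array(Q);print(Q[:,:2],Q.mean(0),np.linalg.norm(Q-np.roll(Q,1,0),axis=1))
for x in (.50,.49):
    for p in [(347,65),(346,103)]:
        c,d=ray('wrist',p,m);print(x,c+d*(x-c[0])/d[0])
```

```text
[[0.4903 0.2263]
 [0.489  0.0883]
 [0.42   0.0884]
 [0.4211 0.2266]] [0.4551 0.1574 0.012 ] [0.0692 0.138  0.0689 0.1382]
0.5 [0.5    0.1215 0.1005]
0.5 [ 0.5     0.1035 -0.2236]
0.49 [0.49   0.1257 0.164 ]
0.49 [ 0.49    0.1123 -0.0763]
```

>>> drive_tool(moves=[0.2, 0.06, 0, 0, 0, 0, 0.4, 0.12, 0, 0, 0, 0, 0.52, 0.15, -0.1, 0, 0, 0, 0.52, 0.15, -0.3, 0, 0, 0, 0.52, 0.15, -0.5, 0, 0, 0, 0.52, 0.15, -0.7, 0, 0, 0, 0.52, 0.15, -0.8, 0, 0, 0, 0.52, 0.15, -0.8, 0, 0, 0])

```text
time: 9.35
tool_pos: [0.4532, 0.1576, 0.1058]
tcp_rot: [[0.999, -0.052, -0.003], [-0.052, -0.999, -0.0], [-0.003, 0.001, -1.0]]
force: [-0.8, 0.4, -1.9]
finger_gap: 0.579
finger_force: 63.0
```

>>> drive_tool(moves=[0, 0, -0.06, 0, 0, 0, 0, 0, -0.12, 0, 0, 0, 0, 0, -0.16, 0, 0, 0, 0, 0, -0.2, 0, 0, 0, 0, 0, -0.22, 0, 0, 0, 0, 0, -0.22, 0, 0, 0])

```text
time: 9.95
tool_pos: [0.4537, 0.1584, 0.0805]
tcp_rot: [[0.999, -0.051, -0.0], [-0.051, -0.999, -0.0], [-0.0, 0.0, -1.0]]
force: [-0.2, 0.1, -1.2]
finger_gap: 0.578
finger_force: 63.0
```

Expected contact is at about 0.077, so I'll step down slowly.

>>> drive_tool(moves=[0, 0, -0.01, 0, 0, 0, 0, 0, -0.02, 0, 0, 0, 0, 0, -0.025, 0, 0, 0, 0, 0, -0.025, 0, 0, 0])

```text
time: 10.35
tool_pos: [0.4539, 0.1584, 0.0779]
tcp_rot: [[0.999, -0.051, 0.0], [-0.051, -0.999, 0.0], [0.0, -0.0, -1.0]]
force: [-0.2, 0.7, 0.8]
finger_gap: 0.578
finger_force: 63.4
```

>>> drive_tool(moves=[0, 0, -0.004, 0, 0, 0, 0, 0, -0.008, 0, 0, 0, 0, 0, -0.01, 0, 0, 0, 0, 0, -0.01, 0, 0, 0])

```text
time: 10.75
tool_pos: [0.4542, 0.1584, 0.0778]
tcp_rot: [[0.999, -0.051, 0.002], [-0.051, -0.999, 0.0], [0.002, -0.0, -1.0]]
force: [-1.7, -0.2, 13.9]
finger_gap: 0.576
finger_force: 64.6
```

The pot is in contact, so I'll release, check, and retreat upwards.

>>> drive_tool(moves=[0, 0, 0.005, 0, 0, 0, 0, 0, 0.005, 0, 0, 0, 0, 0, 0.005, 0, 0, 0, 0, 0, 0.005, 0, 0, 0, 0, 0, 0.005, 0, 0, 0, 0, 0, 0.005, 0, 0, 0, 0, 0, 0.005, 0, 0, 0, 0, 0, 0.005, 0, 0, 0], hand=1)

```text
time: 11.55
tool_pos: [0.4538, 0.1584, 0.0771]
tcp_rot: [[0.999, -0.051, -0.0], [-0.051, -0.999, 0.0], [-0.0, -0.0, -1.0]]
force: [0.3, -0.3, 0.4]
finger_gap: 0.998
finger_force: 0.0
```

>>> drive_tool(moves=[0, 0, 0.15, 0, 0, 0, 0, 0, 0.3, 0, 0, 0, 0, 0, 0.5, 0, 0, 0, 0, 0, 0.7, 0, 0, 0, 0, 0, 0.9, 0, 0, 0, 0, 0, 1, 0, 0, 0, 0, 0, 1, 0, 0, 0])

```text
time: 12.25
tool_pos: [0.4544, 0.1585, 0.1986]
tcp_rot: [[0.999, -0.051, 0.003], [-0.051, -0.999, 0.0], [0.003, -0.0, -1.0]]
force: [0.3, -0.4, 0.3]
finger_gap: 1.004
finger_force: 0.0
```

>>> drive_tool(moves=[-0.2, 0, 0.15, 0, 0, 0, -0.4, 0, 0.3, 0, 0, 0, -0.5, 0, 0.5, 0, 0, 0, -0.5, 0, 0.7, 0, 0, 0, -0.5, 0, 0.7, 0, 0, 0, -0.5, 0, 0.7, 0, 0, 0])

```text
time: 12.85
tool_pos: [0.3936, 0.1584, 0.2803]
tcp_rot: [[0.999, -0.051, -0.001], [-0.051, -0.999, -0.0], [-0.001, 0.0, -1.0]]
force: [-0.2, 0.8, 0.3]
finger_gap: 1.003
finger_force: 0.0
```

Run:
```python
from h import *
np.set_printoptions(precision=4,suppress=True)
s=ctrl.state();print(s['time'],s['tool_pos'],s['force'],s['finger_gap'])
c='wrist';im=ctrl.camera(c)
print([(x['centre'],x['score'],at_z(c,x['centre'],.067)) for x in ctrl.tip_of('tall_pot_center',c)])
i2=ctrl.camera('scene');print([(x['centre'],x['score'],at_z('scene',x['centre'],.092)) for x in ctrl.tip_of('low_pot_center','scene')])
print([(x['centre'],x['score'],at_z('scene',x['centre'],.067)) for x in ctrl.tip_of('tall_pot_center','scene')])
cv2.imwrite('pics/end.png',cv2.resize(np.hstack([im,i2]),(800,300))[:,:,::-1])
```

```text
12.85 [0.3936 0.1584 0.2803] [-0.237   0.7514  0.2623] 1.0025145742611523
[([319.4, 137.1], 0.75, array([0.4578, 0.1605, 0.067 ]))]
[]
[([278.0, 366.4], 0.65, array([0.4591, 0.1578, 0.067 ]))]
```

View pics/end.png

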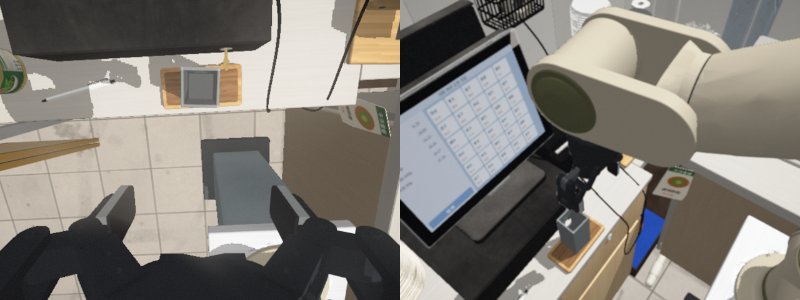

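The tall pot stands upright in the middle of the tray (wrist half: 200,87; scene half: 573,232), about 4 mm from its centre. The gripper is open and clear. The arm hides the low pot in this view, but no contact force showed near it.

```bash
python3 -c "
from cell import ctrl
print(ctrl.sign_off())"
```

```text
the job is handed in; nothing more can be done
None
```

The tall pot stands released on the bamboo tray, about 4 mm from its centre, and the job is handed in at about 13 s; the low pot was never approached, though the arm hid it in the last picture, so I did not see it hanging at the end.

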